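Spacer bar to the fence, then hold the tube rack against it

ROBOT

A 7-joint arm with a two-finger parallel gripper is mounted at the origin on the work surface. World frame = base frame: x ahead of the robot, y to its left, z up, the work surface at z = 0. Lengths are in m, angles in degrees, forces in N, time in s.
With the tool pointing down it reaches from about 0.425 to 0.875 m from the base axis. Payload 4.7 kg.
Tool frame: the origin (TCP) lies between the finger pads; the fingertips stand env.finger_overhang ahead of it and the grasp point (between the pads) lies 5 mm behind it (env.finger_overhang is the distance from the TCP to the fingertips, in m); z points along the fingers, y is the line along which they close (so a half turn about z gives the same grasp; the last joint's range is limited). The gripper opens to 87 mm and grips with 3 to 60 N. Pads are 19 mm wide; open, the fingers measure 117 mm over their backs; the gripper's body (75 mm by 190 mm) begins 51 mm behind the grasp point.
Start: joints at [-68.004, 18.392, -4.016, 83.108, 1.295, 78.541, -3.26], TCP at [0.235, 0.606, 0.237] pointing down, gripper open.
Joint ranges: [-163.93, 163.93], [-17.29, 119.83], [-79.2, 71.16], [3.27, 140.29], [-89.18, 269.18], [5.43, 117.66], [-154.24, 154.24]. Speed limits (degrees/s): [147.25, 147.25, 180, 180, 180, 180, 180].

INTERFACE

Orientations are given as [roll, pitch, yaw] about the fixed x, y, z axes, in that order (R = Rz(yaw) Ry(pitch) Rx(roll)).
In Python, from cell import telemetry, eyes, env, models gives the robot as it stands. The module is installed in compiled form; this text tells all that it offers.
- The arm moves only by the tool drive_tool, never from a script. Its arguments are lists of equal length, an entry for each row: "angular": the turn, a rotation vector about the tool's x, y, z in rad, a list of three; "delta_pos": the shift along the tool's x, y, z in cm, a list of three; "gripper": the finger opening in cm, from 0 to 8.7. A call has 1 to 20 rows; each row shifts and turns the commanded pose from where the row before left it, along the tool's axes as they then stand; what a row does not reach is not made up. A row lasts 1/10 s, in which the tool goes at most 50 mm and 8.59 degrees, less where a joint would pass 70% of its speed; a pose out of reach is approached as far as the arm can. A call with a gripper value outside its range is refused whole. The fingers move at their own pace and stop on an object; "squeeze" is the grip in N (left out, the last holds). Time passes only in rows, so rows that do not move let the fingers close. It gives the time, the measured TCP pose, the force, the opening and the grip force at its end, in the units of the state.
- telemetry.get_obs(): the state, without advancing time (a new reading comes with each control period).
- eyes.read_camera(name): name is "scene" or "side" or "wrist"; returns a dict with "pixels" (420x560x3 uint8, red, green, blue), "mtx" (3x3 intrinsics, pixels), "D" ([k1, k2, p1, p2, k3] as OpenCV has them; the pictures are not rectified), "origin" and "orientation" of the camera in the world. Camera axes: x right, y down, z forward; pixel columns grow to the right and rows downward; lengths in m; the calibration is good to about 2 mm. A picture is of the moment at which its call begins. There is no depth.
- env.sign_off(): hands the job in; it is judged then, once.
Trained networks look in a picture, given as the dict that the camera call returned (one of the last four; its "shot" number tells which), for a name from the list of things; names that differ only in an ending like _2 or _b are one class to them, and where a whole thing is asked for, a point or a joint stands for the part that bears it (a point fixed in the world has none). Each returns a list of dicts, best first, with "p" (0 to 1); they miss things now and then, are a little off and sometimes report something else, mostly with a low value. They report only what shows in the picture. A call takes as long as a camera call. They do not tell look-alikes from the thing itself.
- models.search_frame(picture, target): "centre" ([column, row] in pixels, amid what is visible of it).
- models.cut_out(picture, target): "pixels" (420x560 bool, what is visible of it) and "centre" ([column, row] in pixels, amid what is visible of it).
The state is a dict: "time_s": time; "qpos": joint angles; "joint_velocities": joint speeds; "effort": joint torques, N m; "tool_pos": TCP position; "tool_rot": TCP orientation; "force": force on the tool from outside, world axes, zero at the start; "wrist_torque": the same for the moment, N m; "grip_width": finger opening in m; "grasp_force": force on a finger pad.
Only numpy, scipy, OpenCV 4.12 (cv2) and the standard library are available. Lean on these libraries where they do the work, as an engineer would, in place of code of your own. Each camera call takes 0.05 s, during which the arm holds its last target. There are 200 camera calls.

TASK

Get the tube rack ready to be clamped in the fixture: lay the spacer bar (it has a knob to lift it by) flat on the fixture's plate, flush along the fence and about the middle of it, and let it go. Then bring the rack squarely up against the bar and finish with the gripper's fingers holding it there by a steady, firm diagonal push that presses it down on the plate and towards the fence at the same time (its sloped edge is made for that): do not let go at the end. Leave the other things on the bench where they are.

Things in the scene. Friction and masses are not known exactly. Their poses are not given: they have to be found in the camera images.
- fence (a point): Fixture fixed to the bench: smooth, slippery grey plate 260 x 220 x 10 mm, with an aluminium fence 18 mm high above the plate, 20 mm thick, 220 mm long near its far edge. This point: on the plate's top (10 mm above the bench), at the foot of the fence's working face, mid-length. x points level into the fence, away from the robot; y along the fence; z up. The plate reaches from 225 mm before the face to 35 mm behind.
- knob (a point): Spacer bar: loose flat steel bar, 160 (y) x 40 (x) x 12 mm, 0.4 kg, with an upright round black knob 22 mm across, 36 mm high, mid-top; the same either way round. It lies on the bench left or right of the fixture. This point: on the knob's axis, 34 mm above the bar's underside, 22 mm above its top face. Laid flush, the bar covers the 40 mm of plate next to the fence.
- rack_mid (a point): Tube rack: loose white plastic block 60 (x) x 110 (y) x 45 mm high, 0.3 kg, two rows of five dark holes on top. It stands on the plate, short of the fence and somewhat askew, its +x face to the fence. This point: its centre, half-way up (22.5 mm). A push low on its -x face, below the slope, slides it; at rest against the bar it turns square to it.
- slope (a point): Middle of the rack's sloped edge: the upper edge of its -x side (the robot's side) is cut off at 45 degrees along its whole length, from 30 mm up on the -x face to 15 mm in on the top. The point lies on the slope, 22.5 mm from the rack's centre towards -x and 37.5 mm above its underside. A push square to the slope presses it down and towards the fence equally; 15 to 25 N holds it well.
- tipbox_mid (a point): Bystander: loose box of pipette tips, blue with a clear top, 84 x 124 x 70 mm, on the other side of the fixture from the spacer bar. This point is its centre.
- beaker: Bystander: loose glass beaker, 68 mm across, 95 mm high, behind and left of the fixture. Origin at the centre of its underside.
- greenrack: Bystander: loose flat green rack, 85 x 125 x 24 mm, behind and right of the fixture. Origin at the centre of its underside.
- pipette: Bystander: loose grey pipette, about 260 mm long and 26 mm thick, lying on the bench on the left. Origin under its middle.
- petri: Bystander: loose pair of stacked petri dishes, 90 mm across, 27 mm high, near the robot on the left. Origin at the centre of its underside.
- timer: Bystander: loose red timer, 70 x 65 x 20 mm, on the right. Origin at the centre of its underside.
Things that resemble listed ones, but are neither listed nor needed, are in the scene too. Leave any red look-alike of the part that bears knob alone.

How it is judged (in metres and radians):
On the way:
1. the spacer bar lies flat on the plate, flush along the fence near its middle, and is let go (x of knob in the frame of fence between -0.0235 and -0.0165 m and y of knob in the frame of fence between -0.04 and 0.04 m and z of knob in the frame of fence between 0.031 and 0.036 m and angle between the y axis of knob and the y axis of fence, either way round below 0.035 rad and angle between knob's own z axis and vertical below 0.04 rad and contact force between the fingers and bar below 0.1 N and linear speed of bar below 0.01 m/s), for 0.2 s.
At the end, for the whole second after the job is handed in: For the last second: bar flat, untouched, flush with the fence (3.5 mm, 2 deg), within 40 mm of its middle; rack at rest, flat on the plate, square (2.3 deg) to the bar (4.5 mm), within 50 mm of the middle; fingers push it with over 5 N, it presses the bar with over 3 N and the plate with over 8 N (all of step 1 and x of rack_mid in the frame of fence between -0.0745 and -0.0655 m and y of rack_mid in the frame of fence between -0.05 and 0.05 m and z of rack_mid in the frame of fence between 0.019 and 0.0245 m and angle between the y axis of rack_mid and the y axis of fence, either way round below 0.04 rad and angle between rack_mid's own z axis and vertical below 0.04 rad and contact force between rack and bar above 3 N and contact force between rack and jig above 8 N and contact force between the fingers and rack above 5 N and linear speed of rack below 0.01 m/s and angular speed of rack below 0.05 rad/s); the arm keeps its last pose, push and grip.
It fails at once if a bystander is shifted by more than 30 mm (distance of any of tipbox_mid, beaker, greenrack, pipette, petri, timer from where it was at the start of the episode above 0.03 m).
It also fails if it takes over 61 s, if anything falls off the work surface, if the arm or the gripper's body presses on something with over 40 N, if the wrist force passes 120 N, or if a joint passes its speed limit or range.

## Working session

There is one attempt and no reset: what is moved stays moved. The work goes in short steps, Python scripts to look and compute and a tool call to move; the robot and the scene stay as the last step left them, time stands still between calls to the robot, and variables do not carry over. Pictures are saved under pics/ and viewed, at most 10 in all, crops included, and the job is handed in when it is done.

Besides the shell and the picture viewer there is one more tool, called after "Call:" by a JSON object that holds its "api" and its "payload", one argument or row to a line. drive_tool: Moves the arm, as the interface text tells. Its arguments: {"type":"object","properties":{"angular":{"type":"array","items":{"type":"array","items":{"type":"number"}}},"delta_pos":{"type":"array","items":{"type":"array","items":{"type":"number"}}},"gripper":{"type":"array","items":{"type":"number"}},"squeeze":{"type":"number"}},"required":["angular","delta_pos","gripper"]}

```bash
mkdir -p pics; cat > h.py <<'E'
import numpy as np, cv2
from cell import telemetry, eyes, env, models
from scipy.spatial.transform import Rotation as R
def cam(n):
    p=eyes.read_camera(n); return p
E
python3 - <<'E'
from h import *
o=telemetry.get_obs(); print(o['time_s'],o['tool_pos'],o['tool_rot'],o['force'],env.finger_overhang)
for n in ['scene','side']:
    p=cam(n); print(n,p['origin'],p['orientation'],p['mtx'],p['D'],p['shot'])
    cv2.imwrite(f'pics/{n}1.png',p['pixels'][:,:,::-1])
    for t in ['fence','knob','rack_mid','slope','tipbox_mid']:
        for f in ([models.search_frame]):
            print(t,[(np.round(d['centre'],1).tolist(),round(d['p'],2)) for d in f(p,t)])
E
```

```text
0.0 [0.23477021 0.60556477 0.23545482] [-1.79889780e+02  6.21535368e-03  1.58814884e+02] [-0.20466721 -0.16539869 -0.97411833] 0.014
scene [1.07007169 1.04584703 1.24295359] [-136.03161569   -0.43519931  151.49366978] [[499.3479682    0.         278.4813033 ]
 [  0.         499.3479682  210.05285887]
 [  0.           0.           1.        ]] [-0.17566338  0.          0.          0.          0.        ] 1
fence [([245.9, 218.0], 0.9)]
knob [([395.4, 271.6], 0.93), ([298.7, 167.3], 0.9), ([388.9, 356.4], 0.86), ([313.0, 280.1], 0.85)]
rack_mid [([261.8, 206.5], 0.82)]
slope [([261.2, 206.7], 0.87)]
tipbox_mid [([235.7, 156.2], 0.7)]
side [-0.2939809  -0.92811125  0.86436186] [-122.74013927    0.94848977  -39.22810496] [[536.20968694   0.         281.95939589]
 [  0.         536.20968694 212.53366792]
 [  0.           0.           1.        ]] [0.05323594 0.         0.         0.         0.        ] 2
fence [([333.3, 229.0], 0.83)]
knob [([283.8, 295.4], 0.95), ([156.5, 205.5], 0.9), ([244.3, 185.1], 0.88), ([182.8, 158.9], 0.61)]
rack_mid [([310.7, 223.7], 0.71)]
slope [([310.4, 226.8], 0.61)]
tipbox_mid [([385.6, 282.4], 0.73)]
```

View pics/scene1.png

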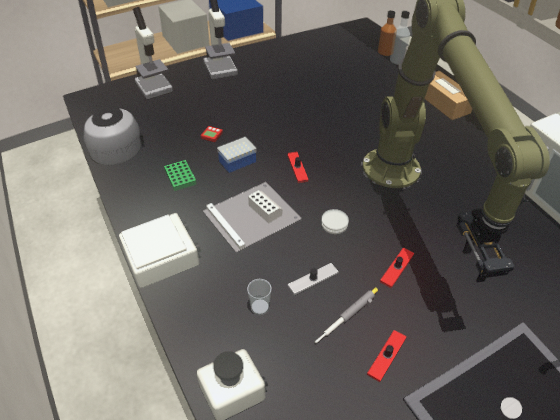

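View pics/side1.png

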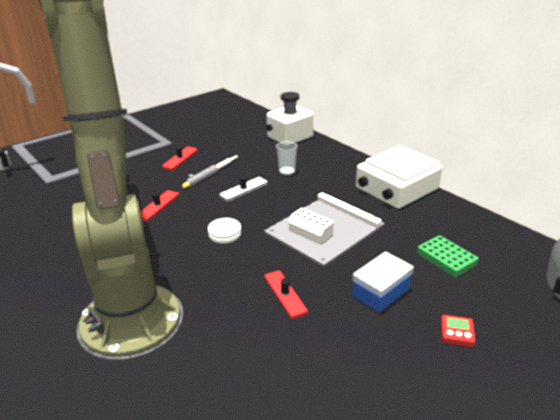

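The scene picture shows four candidates for the bar. Three are red look-alikes at (395,271), (298,167) and (388,356). The fourth is bare steel with a black knob, at (313,280) in scene and (244,185) in side. I choose the steel one. Next I'll take a close crop and rectified views for measuring.

```bash
cat >> h.py <<'E'
def Rm(p): return R.from_euler('xyz',p['orientation'],degrees=True).as_matrix()
def ray(p,uv):
    u=cv2.undistortPoints(np.array([[uv]],float),p['mtx'],p['D'])[0,0]
    d=Rm(p)@np.r_[u,1]; return np.array(p['origin']),d/np.linalg.norm(d)
def onplane(p,uv,z):
    o,d=ray(p,uv); return o+d*(z-o[2])/d[2]
def proj(p,X):
    X=np.atleast_2d(np.asarray(X,float)); r=Rm(p).T
    return cv2.projectPoints(X,cv2.Rodrigues(r)[0],-r@np.array(p['origin']),p['mtx'],p['D'])[0][:,0]
def tri(ps,uvs):
    A=np.zeros((3,3));b=np.zeros(3);L=[]
    for p,uv in zip(ps,uvs):
        o,d=ray(p,uv);M=np.eye(3)-np.outer(d,d);A+=M;b+=M@o;L.append((o,d))
    X=np.linalg.solve(A,b); return X,[round(1e3*np.linalg.norm(np.cross(X-o,d)),1) for o,d in L]
def rect(p,x0,x1,y0,y1,z,mm=1.0):
    # rows: x decreasing downward, cols: y decreasing rightward (as seen from robot)
    xs=np.arange(x1,x0,-mm/1e3);ys=np.arange(y1,y0,-mm/1e3)
    gx,gy=np.meshgrid(xs,ys,indexing='ij')
    q=proj(p,np.c_[gx.ravel(),gy.ravel(),np.full(gx.size,z)]).reshape(gx.shape+(2,)).astype(np.float32)
    return cv2.remap(p['pixels'],q[...,0],q[...,1],cv2.INTER_LINEAR)
E
python3 - <<'E'
from h import *
S=cam('scene');D=cam('side')
print('knob',tri([S,D],[[313,280],[244.3,185.1]]))
print('rack',tri([S,D],[[261.8,206.5],[310.7,223.7]]))
print('tip',tri([S,D],[[235.7,156.2],[385.6,282.4]]))
print('fence',tri([S,D],[[245.9,218.0],[333.3,229.0]]))
for t in ['knob','rack_mid','fence']:
  for p in (S,D):
    for d in models.cut_out(p,t): print(t,np.round(d['centre'],1),round(d['p'],2),d['pixels'].sum())
for n in ['beaker','pipette','petri','greenrack']:
    a=models.search_frame(S,n);b=models.search_frame(D,n)
    if a and b: print(n,tri([S,D],[a[0]['centre'],b[0]['centre']]))
for c in [(205,213),(266,184),(299,217),(243,247)]: print(onplane(S,c,.01))
crop=cv2.resize(S['pixels'][245:315,270:370],None,fx=4,fy=4,interpolation=cv2.INTER_CUBIC)
cv2.imwrite('pics/crop.png',crop[:,:,::-1])
E
```

```text
knob (array([0.54428816, 0.31384447, 0.01141542]), [np.float64(1.4), np.float64(1.4)])
rack (array([ 0.54299841, -0.01451839,  0.03180337]), [np.float64(4.6), np.float64(4.6)])
tip (array([ 0.51058383, -0.30867511,  0.0259789 ]), [np.float64(1.9), np.float64(1.9)])
fence (array([ 0.60506877, -0.031018  , -0.0070287 ]), [np.float64(3.2), np.float64(3.2)])
knob [389.1 356.8] 0.79 785
knob [295.8 165.5] 0.65 330
knob [310.7 279.6] 0.64 698
knob [397.1 268.3] 0.61 554
knob [243.1 187.5] 0.83 508
knob [153.6 204. ] 0.79 438
knob [179.9 158.2] 0.78 345
knob [284.2 298.7] 0.7 865
rack_mid [262.6 207.9] 0.87 625
rack_mid [312.1 225.6] 0.67 1082
fence [245.4 216.7] 0.89 3185
fence [259.2 294. ] 0.28 639
fence [333.5 230.5] 0.74 3558
fence [310.8 229.3] 0.25 1092
beaker (array([0.71041467, 0.3137844 , 0.04570932]), [np.float64(2.1), np.float64(2.1)])
pipette (array([0.48406115, 0.46346983, 0.00197433]), [np.float64(9.0), np.float64(9.0)])
petri (array([0.3526806 , 0.13979786, 0.01994553]), [np.float64(2.0), np.float64(2.0)])
greenrack (array([ 0.61966864,  0.05467575, -0.12476618]), [np.float64(382.5), np.float64(382.5)])
[ 0.72255661 -0.10084772  0.01      ]
[ 0.47157186 -0.13105093  0.01      ]
[0.44848308 0.0666078  0.01      ]
[0.6730912 0.0961965 0.01     ]
```

View pics/crop.png

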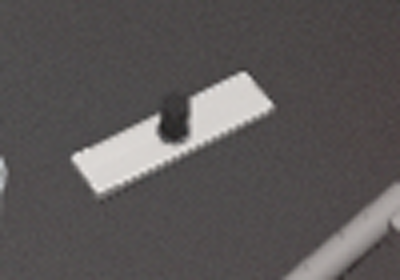

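The close crop confirms a bare steel bar with a black knob, centred at crop (175,120), which is scene (313,275). It isn't red, so this is the right part. Next I measure the bar and plate.

```bash
cat > m.py <<'E'
from h import *
from scipy.optimize import minimize
# silhouette fit of boxes: object pose (x,y,yaw deg) -> predicted hull mask vs. observed mask, IoU over views
def boxpts(pose,boxes):
    x,y,a=pose;c,s=np.cos(np.radians(a)),np.sin(np.radians(a));out=[]
    for (x0,x1,y0,y1,z0,z1) in boxes:
        P=np.array([[i,j,k] for i in (x0,x1) for j in (y0,y1) for k in (z0,z1)])
        out.append(np.c_[x+c*P[:,0]-s*P[:,1],y+s*P[:,0]+c*P[:,1],P[:,2]])
    return out
def sil(p,pose,boxes,k=4):
    m=np.zeros((420*k,560*k),np.uint8)
    for B in boxpts(pose,boxes):
        h=cv2.convexHull(((proj(p,B)+.5)*k).astype(np.float32)).astype(np.int32); cv2.fillConvexPoly(m,h,1)
    return cv2.resize(m.astype(np.float32),(560,420),interpolation=cv2.INTER_AREA)
def fit(views,pose0,boxes):
    def cost(v):
        s=0
        for p,m in views:
            q=sil(p,[v[0]/1e3,v[1]/1e3,v[2]],boxes); s+=1-np.minimum(q,m).sum()/np.maximum(q,m).sum()
        return s
    v0=np.array([pose0[0]*1e3,pose0[1]*1e3,pose0[2]])
    best=None
    for st in ([15,15,12],[5,5,4]):
        S=np.vstack([v0]+[v0+np.eye(3)[i]*st for i in range(3)]) if 0 else np.vstack([v0,v0+[st[0],0,0],v0+[0,st[1],0],v0+[0,0,st[2]]])
        r=minimize(cost,v0,method='Nelder-Mead',options=dict(initial_simplex=S,xatol=.05,fatol=1e-4,maxiter=120)); v0=r.x
    return [v0[0]/1e3,v0[1]/1e3,v0[2]],r.fun
BAR=[(-.02,.02,-.08,.08,0,.012),(-.008,.008,-.011,.011,.012,.048),(-.011,.011,-.008,.008,.012,.048)]
RACK=[(-.03,.03,-.055,.055,.01,.04),(-.015,.03,-.055,.055,.01,.055)]
FIX=[(-.225,.035,-.11,.11,0,.01),(0,.02,-.11,.11,.01,.028)]
def mask(p,t,uv):
    L=models.cut_out(p,t); 
    L=[d for d in L if np.linalg.norm(np.array(d['centre'])-uv)<25]
    return L[0]['pixels'].astype(np.float32) if L else None
E
cat > fit1.py <<'E'
from m import *
S=cam('scene');D=cam('side')
V=lambda t,X:[(p,m) for p in (S,D) for m in [mask(p,t,proj(p,X)[0])] if m is not None]
v=V('knob',[.545,.314,.02])
for a in (0,60,120): print('bar',fit(v,[.545,.314,a],BAR))
for q in v: print(' each',fit([q],[.545,.314,0],BAR))
v=V('rack_mid',[.543,-.015,.03])
rk=fit(v,[.543,-.015,0],RACK);print('rack',rk); print(fit(v,[.543,-.015,20],RACK))
vf=[(p,np.maximum(m,sil(p,rk[0],RACK))) for p,m in V('fence',[.6,-.02,.01])]
pc=rk[0]
def ff(vs,a):
    import m as M
    o=M.boxpts
    M.boxpts=lambda pose,b:o(pose,b)+o(pc,RACK)
    r=M.fit(vs,[.69,0,a],FIX);M.boxpts=o;return r
print('fix',ff(vf,10),ff(vf,0));
for q in vf: print(' each',ff([q],5))
E
time python3 fit1.py
```

```text
bar ([np.float64(0.5332020989890209), np.float64(0.30559675108495027), np.float64(91.87878033403726)], np.float64(0.10486847162246704))
bar ([np.float64(0.533647297982981), np.float64(0.30495560553669615), np.float64(92.0678255329984)], np.float64(0.1030418872833252))
bar ([np.float64(0.5336653548482937), np.float64(0.30495815064206644), np.float64(92.15229556629313)], np.float64(0.1029859185218811))
 each ([np.float64(0.5332020989890209), np.float64(0.30559675108495027), np.float64(91.87878033403726)], np.float64(0.10486847162246704))
rack ([np.float64(0.5341187352827235), np.float64(-0.01604394083361235), np.float64(10.626241556565098)], np.float64(0.17402857542037964))
([np.float64(0.5335046811375037), np.float64(-0.016875801468546548), np.float64(10.795676787004641)], np.float64(0.17908555269241333))
fix ([np.float64(0.6772163540690506), np.float64(-0.012581742845736767), np.float64(6.02235617049492)], np.float64(0.07964086532592773)) ([np.float64(0.6772231288045568), np.float64(-0.012594517634943354), np.float64(6.0209899123694095)], np.float64(0.07964086532592773))
 each ([np.float64(0.6784274345962401), np.float64(-0.008755098958407996), np.float64(6.5620622124154275)], np.float64(0.029372870922088623))
 each ([np.float64(0.6747585767664535), np.float64(-0.014881155023299654), np.float64(5.735087757033108)], np.float64(0.030661344528198242))
real	0m12.567s
user	0m16.156s
sys	0m6.578s
```

```bash
cat >> h.py <<'E'
from scipy.linalg import logm,expm
def T(pos,rpy):
    M=np.eye(4);M[:3,:3]=R.from_euler('xyz',rpy,degrees=True).as_matrix();M[:3,3]=pos;return M
def now():
    o=telemetry.get_obs();return T(o['tool_pos'],o['tool_rot'])
def plan(A,B,n=None):
    G=np.linalg.inv(A)@B
    r=R.from_matrix(G[:3,:3]).as_rotvec();d=np.linalg.norm(G[:3,3])
    if n is None:n=int(np.ceil(max(np.linalg.norm(r)/.145,d/.045,1)))
    E=expm(logm(G).real/n);
    print('rows',n,'dpos cm',np.round(E[:3,3]*100,3),'ang',np.round(R.from_matrix(E[:3,:3]).as_rotvec(),4)); return n
E
python3 - <<'E'
from h import *
plan(now(),T([.52,.305,.25],[180,0,92]),14)
E
```

```text
rows 14 dpos cm [-3.12   0.308 -0.096] ang [0.     0.     0.0833]
```

Call:
{"api": "drive_tool", "payload": {
  "angular": [
    [0,0,0.0833],
    [0,0,0.0833],
    [0,0,0.0833],
    [0,0,0.0833],
    [0,0,0.0833],
    [0,0,0.0833],
    [0,0,0.0833],
    [0,0,0.0833],
    [0,0,0.0833],
    [0,0,0.0833],
    [0,0,0.0833],
    [0,0,0.0833],
    [0,0,0.0833],
    [0,0,0.0833],
    [0,0,0]
  ],
  "delta_pos": [
    [-3.12,0.31,-0.1],
    [-3.12,0.31,-0.1],
    [-3.12,0.31,-0.1],
    [-3.12,0.31,-0.1],
    [-3.12,0.31,-0.1],
    [-3.12,0.31,-0.1],
    [-3.12,0.31,-0.1],
    [-3.12,0.31,-0.1],
    [-3.12,0.31,-0.1],
    [-3.12,0.31,-0.1],
    [-3.12,0.31,-0.1],
    [-3.12,0.31,-0.1],
    [-3.12,0.31,-0.1],
    [-3.12,0.31,-0.1],
    [0,0,0]
  ],
  "gripper": [8.7,8.7,8.7,8.7,8.7,8.7,8.7,8.7,8.7,8.7,8.7,8.7,8.7,8.7,8.7]
}}

```text
time_s: 3.3
tool_pos: [0.5233, 0.2975, 0.2515]
tool_rot: [179.9, 0.1, 91.2]
force: [0.3, -0.7, 0.1]
grip_width: 0.087
grasp_force: 0.0
```

```bash
python3 - <<'E'
from m import *
W=cam('wrist'); print(W['origin'],W['orientation'])
cv2.imwrite('pics/w1.png',W['pixels'][:,:,::-1])
print(now().round(4))
for d in models.cut_out(W,'knob'): print(d['centre'],d['p'],d['pixels'].sum())
m=mask(W,'knob',proj(W,[.534,.305,.02])[0])
if m is not None: print(fit([(W,m)],[.534,.305,92],BAR))
E
```

```text
[0.52083392 0.37841202 0.39955553] [ 1.62835531e+02 -8.13441887e-02  1.15694430e+00]
[[-2.640e-02  9.997e-01  1.000e-03  5.220e-01]
 [ 9.997e-01  2.640e-02  1.000e-04  3.009e-01]
 [ 0.000e+00  1.000e-03 -1.000e+00  2.513e-01]
 [ 0.000e+00  0.000e+00  0.000e+00  1.000e+00]]
[286.0, 175.2] 0.9 3724
[79.4, 96.4] 0.77 4752
([np.float64(0.5362162108980051), np.float64(0.30489000539241123), np.float64(91.99997921260817)], np.float64(0.029550254344940186))
```

View pics/w1.png

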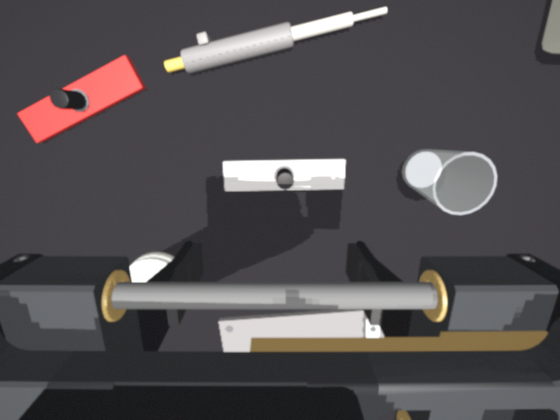

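The wrist picture shows the steel bar centred at (286,175). The red look-alike is far away at (80,97), and the pipette and beaker are clear of the approach.

```bash
python3 - <<'E'
from h import *
for i in range(3):
    o=telemetry.get_obs();print(o['tool_pos'],o['tool_rot'],o['force']); cam('wrist')
A=now();B=T([.536,.305,.10],[180,0,92]);plan(A,B,5)
plan(B,T([.536,.305,.031],[180,0,92]),6)
E
```

```text
[0.5201447  0.30502408 0.25078698] [-1.79985044e+02 -6.91859491e-02  9.19235950e+01] [-0.62712492  0.98850417  0.19539088]
[0.51977016 0.30591012 0.25060631] [-1.79976895e+02 -5.98564496e-02  9.20227718e+01] [-1.33050077  0.41512178  0.28318196]
[0.51957316 0.30632956 0.25051457] [-1.79973901e+02 -4.48433170e-02  9.20810430e+01] [-0.28424309 -0.35635344  0.42145506]
rows 5 dpos cm [-0.041  0.328  3.008] ang [-0.0001 -0.0001  0.0003]
rows 6 dpos cm [-0.   -0.    1.15] ang [0. 0. 0.]
```

Call:
{"api": "drive_tool", "payload": {
  "angular": [
    [0,0,0],
    [0,0,0],
    [0,0,0],
    [0,0,0],
    [0,0,0],
    [0,0,0],
    [0,0,0]
  ],
  "delta_pos": [
    [-0.05,0.55,3.3],
    [-0.05,0.55,3.3],
    [-0.05,0.55,3.3],
    [0,0,0],
    [0,0,0],
    [0,0,0],
    [0,0,0]
  ],
  "gripper": [5,5,5,5,5,5,5]
}}

```text
time_s: 4.3
tool_pos: [0.5376, 0.3052, 0.1539]
tool_rot: [179.8, -0.1, 92.0]
force: [0.5, 0.6, 0.4]
grip_width: 0.0511
grasp_force: 0.0
```

```bash
python3 - <<'E'
from m import *
W=cam('wrist'); A=now();print(A[:3,3])
cv2.imwrite('pics/w2.png',W['pixels'][:,:,::-1])
m=mask(W,'knob',proj(W,[.536,.305,.02])[0])
if m is not None: print(m.sum(),fit([(W,m)],[.534,.305,89],BAR))
plan(now(),T([.536,.305,.031],[180,0,92]),8)
E
```

```text
[0.53747099 0.30501358 0.15365253]
6185.0 ([np.float64(0.5361765205021248), np.float64(0.30534065399163457), np.float64(91.66989729042388)], np.float64(0.04056638479232788))
rows 8 dpos cm [ 1.000e-03 -1.800e-02  1.529e+00] ang [ 0.0003 -0.0002  0.    ]
```

Call:
{"api": "drive_tool", "payload": {
  "angular": [
    [0,0,0],
    [0,0,0],
    [0,0,0],
    [0,0,0],
    [0,0,0],
    [0,0,0],
    [0,0,0],
    [0,0,0],
    [0,0,0],
    [0,0,0],
    [0,0,0],
    [0,0,0],
    [0,0,0],
    [0,0,0]
  ],
  "delta_pos": [
    [0,-0.05,3],
    [0,-0.05,3],
    [0,-0.03,3],
    [0,0,1.6],
    [0,0,0.8],
    [0,0,0.8],
    [0,0,0],
    [0,0,0],
    [0,0,0],
    [0,0,0],
    [0,0,0],
    [0,0,0],
    [0,0,0],
    [0,0,0]
  ],
  "gripper": [5,5,5,5,5,5,5,5,5,0,0,0,0,0],
  "squeeze": 30
}}

```text
time_s: 5.8
tool_pos: [0.5358, 0.3042, 0.0297]
tool_rot: [180.0, -0.0, 92.0]
force: [1.4, -0.0, 0.0]
grip_width: 0.0211
grasp_force: 30.0
```

```bash
python3 - <<'E'
from h import *
B=T([.536,.3043,.16],[180,0,92]); a=np.radians(6.1)
f=np.array([.677,-.0115]); k=f-.05*np.array([np.cos(a),np.sin(a)]);print(k)
plan(B,T([k[0],k[1],.16],[180,0,6.1]),16)
E
```

```text
[ 0.6272831 -0.0168132]
rows 16 dpos cm [-1.344  1.86   0.   ] ang [ 0.     -0.      0.0937]
```

Call:
{"api": "drive_tool", "payload": {
  "angular": [
    [0,0,0],
    [0,0,0],
    [0,0,0],
    [0,0,0],
    [0,0,0],
    [0,0,0],
    [0,0,0]
  ],
  "delta_pos": [
    [0,0,-1],
    [0,0,-2],
    [0,0,-3],
    [0,0,-3],
    [0,0,-3],
    [0,0,-1],
    [0,0,0]
  ],
  "gripper": [0,0,0,0,0,0,0]
}}

```text
time_s: 6.5
tool_pos: [0.536, 0.3045, 0.1609]
tool_rot: [179.9, -0.1, 92.0]
force: [0.9, -0.3, -4.7]
grip_width: 0.0209
grasp_force: 30.0
```

Call:
{"api": "drive_tool", "payload": {
  "angular": [
    [0,0,0.0937],
    [0,0,0.0937],
    [0,0,0.0937],
    [0,0,0.0937],
    [0,0,0.0937],
    [0,0,0.0937],
    [0,0,0.0937],
    [0,0,0.0937],
    [0,0,0.0937],
    [0,0,0.0937],
    [0,0,0.0937],
    [0,0,0.0937],
    [0,0,0.0937],
    [0,0,0.0937],
    [0,0,0.0937],
    [0,0,0.0937],
    [0,0,0],
    [0,0,0],
    [0,0,0],
    [0,0,0]
  ],
  "delta_pos": [
    [-1.34,1.86,0],
    [-1.34,1.86,0],
    [-1.34,1.86,0],
    [-1.34,1.86,0],
    [-1.34,1.86,0],
    [-1.34,1.86,0],
    [-1.34,1.86,0],
    [-1.34,1.86,0],
    [-1.34,1.86,0],
    [-1.34,1.86,0],
    [-1.34,1.86,0],
    [-1.34,1.86,0],
    [-1.34,1.86,0],
    [-1.34,1.86,0],
    [-1.34,1.86,0],
    [-1.34,1.86,0],
    [0,0,0],
    [0,0,0],
    [0,0,0],
    [0,0,0]
  ],
  "gripper": [0,0,0,0,0,0,0,0,0,0,0,0,0,0,0,0,0,0,0,0]
}}

```text
time_s: 8.5
tool_pos: [0.627, -0.015, 0.1587]
tool_rot: [-180.0, 0.1, 6.2]
force: [-0.6, -0.1, -5.2]
grip_width: 0.0213
grasp_force: 30.0
```

```bash
python3 - <<'E'
from m import *
W=cam('wrist'); A=now();print(A.round(4),W['origin'],W['orientation'])
im=W['pixels'].copy()
f=boxpts([.677,-.0115,6.1],FIX)
for B in f:
    for q in proj(W,B): cv2.circle(im,tuple(int(v) for v in q),3,(255,0,0),1)
cv2.imwrite('pics/w3.png',im[:,:,::-1])
for d in models.cut_out(W,'fence'): print(d['centre'],d['p'],d['pixels'].sum())
E
```

```text
[[ 9.941e-01  1.083e-01 -7.000e-04  6.271e-01]
 [ 1.083e-01 -9.941e-01  2.000e-04 -1.520e-02]
 [-7.000e-04 -2.000e-04 -1.000e+00  1.590e-01]
 [ 0.000e+00  0.000e+00  0.000e+00  1.000e+00]] [ 0.70677678 -0.00616085  0.3068837 ] [ 1.62916332e+02 -1.73189106e-02 -8.38127588e+01]
[273.2, 316.0] 0.5 452
```

View pics/w3.png

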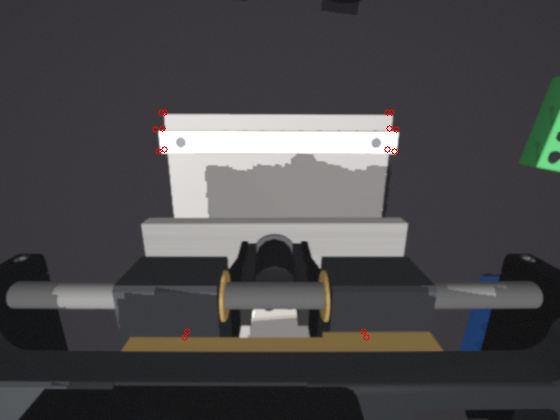

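The wrist picture shows the fence top as the bright strip at rows 130–153, columns 160–399. The held bar's far edge is at row 218, and the plate's far edge is at row 114. My prediction is a few px to the left, so I refine it with edge profiles.

```bash
cat > edge.py <<'E'
from m import *
def edges(W,fx,fy,a,zs=.028):
    g=cv2.cvtColor(W['pixels'],cv2.COLOR_RGB2GRAY).astype(np.float32)
    c,s=np.cos(np.radians(a)),np.sin(np.radians(a))
    def samp(lx,ly,z):
        X=np.c_[fx+c*lx-s*ly,fy+s*lx+c*ly,np.full(len(lx),z)]
        q=proj(W,X).astype(np.float32);return cv2.remap(g,q[None,:,0],q[None,:,1],cv2.INTER_LINEAR)[0]
    def scan(name,z,lo,hi,axis,others,sign):
        t=np.arange(lo,hi,.00025);out=[]
        for v in others:
            pr=samp(t,np.full_like(t,v),z) if axis=='x' else samp(np.full_like(t,v),t,z)
            d=np.gradient(cv2.GaussianBlur(pr[None],(0,0),3)[0])*sign;i=d.argmax();out.append((v,t[i],d[i]))
        o=np.array(out);m=np.median(o[:,1]);k=abs(o[:,1]-m)<.004
        sl=np.polyfit(o[k,0],o[k,1],1) if k.sum()>2 else [0,m]
        print(name,'at',round(m*1e3,2),'slope deg',round(np.degrees(sl[0]),2),'n',k.sum(),'str',o[k,2].mean().round(1))
    y=np.linspace(-.08,.08,17)
    scan('plate far (35)',.01,.027,.043,'x',y,-1)
    scan('fence top far (20)',.028,.012,.027,'x',y,1 if 0 else 1)
    scan('fence top far- (20)',.028,.012,.027,'x',y,-1)
    scan('fence top near (0)',.028,-.010,.010,'x',y,1)
    scan('fence end L (+110)',.028,.1,.12,'y',np.linspace(.004,.016,6),-1)
    scan('fence end R (-110)',.028,-.12,-.1,'y',np.linspace(.004,.016,6),1)
    return scan
E
python3 - <<'E'
from edge import *
W=cam('wrist');A=now()
edges(W,.677,-.0115,6.1)
# held bar: top far edge. underside z = TCP z -.029
zt=A[2,3]-.029-.001+.012
print(A[:3,3],zt)
sc=edges(W,A[0,3],A[1,3],6.1) if 0 else None
g=cv2.cvtColor(W['pixels'],cv2.COLOR_RGB2GRAY).astype(float)
pts=[]
for u in list(range(155,225,5))+list(range(325,400,5)):
    col=cv2.GaussianBlur(g[200:235,u][:,None],(0,0),1)[:,0];d=np.gradient(col);pts.append((u,200+d.argmax()))
P=np.array([onplane(W,p,zt) for p in pts]);print([p[1] for p in pts])
L=np.linalg.inv(A)@np.c_[P,np.ones(len(P))].T
print('bar far edge in tool frame x mm',np.median(L[0])*1e3,'slope deg',np.degrees(np.polyfit(L[1],L[0],1)[0]))
row=cv2.GaussianBlur(g[224:232].mean(0)[None],(0,0),1)[0];d=np.gradient(row)
uL=120+d[120:160].argmax();uR=390+d[390:420].argmin();print(uL,uR)
for u in(uL,uR):
    X=onplane(W,(u,228),zt);print('end tool y',(np.linalg.inv(A)@np.r_[X,1])[1])
E
```

```text
plate far (35) at 33.5 slope deg 0.13 n 17 str 14.3
fence top far (20) at 20.5 slope deg 0.07 n 17 str 1.2
fence top far- (20) at 18.25 slope deg 0.12 n 17 str 5.7
fence top near (0) at -1.25 slope deg 0.13 n 16 str 4.9
fence end L (+110) at 108.75 slope deg -0.68 n 6 str 17.7
fence end R (-110) at -112.0 slope deg 0.51 n 6 str 17.2
[ 0.62722547 -0.01573572  0.1593298 ] 0.14132980383996516
[np.int64(223), np.int64(223), np.int64(223), np.int64(223), np.int64(223), np.int64(223), np.int64(223), np.int64(223), np.int64(223), np.int64(223), np.int64(223), np.int64(223), np.int64(223), np.int64(223), np.int64(223), np.int64(223), np.int64(223), np.int64(223), np.int64(223), np.int64(223), np.int64(223), np.int64(223), np.int64(223), np.int64(223), np.int64(223), np.int64(223), np.int64(217), np.int64(223), np.int64(223)]
bar far edge in tool frame x mm 20.195609093976998 slope deg 0.13448965940380483
141 407
end tool y -0.08016626327199722
end tool y 0.07935300531132834
```

Call:
{"api": "drive_tool", "payload": {
  "angular": [
    [0,0,0.005],
    [0,0,0],
    [0,0,0],
    [0,0,0],
    [0,0,0],
    [0,0,0],
    [0,0,0],
    [0,0,0],
    [0,0,0]
  ],
  "delta_pos": [
    [0.7,0,2],
    [0.7,0,3],
    [0.6,0,3],
    [0.2,0,2],
    [0,0,1],
    [0,0,0.6],
    [0,0,0],
    [0,0,0],
    [0,0,0]
  ],
  "gripper": [0,0,0,0,0,0,0,0,0]
}}

```text
time_s: 9.55
tool_pos: [0.6499, -0.0143, 0.045]
tool_rot: [-180.0, -0.1, 5.8]
force: [-1.1, -0.2, -4.3]
grip_width: 0.0214
grasp_force: 30.0
```

Call:
{"api": "drive_tool", "payload": {
  "angular": [
    [0,0,0],
    [0,0,0],
    [0,0,0],
    [0,0,0],
    [0,0,0],
    [0,0,0],
    [0,0,0]
  ],
  "delta_pos": [
    [0,0,0.1],
    [0,0,0.1],
    [0,0,0.1],
    [0,0,0.1],
    [0,0,0],
    [0,0,0],
    [0,0,0]
  ],
  "gripper": [0,0,0,0,0,0,0]
}}

```text
time_s: 10.25
tool_pos: [0.649, -0.0142, 0.0397]
tool_rot: [-180.0, -0.0, 5.8]
force: [-0.4, 1.0, -1.6]
grip_width: 0.0212
grasp_force: 30.0
```

Call:
{"api": "drive_tool", "payload": {
  "angular": [
    [0,0,0],
    [0,0,0],
    [0,0,0],
    [0,0,0],
    [0,0,0],
    [0,0,0],
    [0,0,0]
  ],
  "delta_pos": [
    [0.15,0,0],
    [0.15,0,0],
    [0.15,0,0],
    [0.15,0,0],
    [0.1,0,0],
    [0,0,0],
    [0,0,0]
  ],
  "gripper": [0,0,0,0,0,0,0]
}}

```text
time_s: 10.95
tool_pos: [0.6556, -0.0137, 0.0397]
tool_rot: [-180.0, 0.0, 5.8]
force: [-5.5, -0.1, 2.4]
grip_width: 0.0211
grasp_force: 30.0
```

Call:
{"api": "drive_tool", "payload": {
  "angular": [
    [0,0,0],
    [0,0,0],
    [0,0,0]
  ],
  "delta_pos": [
    [0.1,0,0],
    [0.05,0,0.05],
    [0,0,0]
  ],
  "gripper": [0,0,0]
}}

```text
time_s: 11.25
tool_pos: [0.6556, -0.0137, 0.0397]
tool_rot: [-179.9, 0.2, 5.8]
force: [-9.5, 0.7, 8.2]
grip_width: 0.0209
grasp_force: 30.0
```

Call:
{"api": "drive_tool", "payload": {
  "angular": [
    [0,0,0],
    [0,0,0],
    [0,0,0],
    [0,0,0],
    [0,0,0],
    [0,0,0],
    [0,0,0],
    [0,0,0],
    [0,0,0],
    [0,0,0],
    [0,0,0],
    [0,0,0],
    [0,0,0]
  ],
  "delta_pos": [
    [-0.08,0,-0.1],
    [0,0,0],
    [0,0,0],
    [0,0,0],
    [0,0,0],
    [0,0,0],
    [0,0,-0.5],
    [0,0,-2],
    [0,0,-4],
    [0,0,-4],
    [0,0,-2],
    [0,0,0],
    [0,0,0]
  ],
  "gripper": [0,0,5,5,5,5,5,5,5,5,5,5,5]
}}

```text
time_s: 12.55
tool_pos: [0.6568, -0.0134, 0.1653]
tool_rot: [-180.0, -0.0, 5.8]
force: [-0.3, -0.4, -0.0]
grip_width: 0.0501
grasp_force: 0.0
```

```bash
python3 - <<'E'
from edge import *
W=cam('wrist');A=now();S=cam('scene');D=cam('side')
cv2.imwrite('pics/w4.png',W['pixels'][:,:,::-1])
print(A[:3,3].round(4),telemetry.get_obs()['force'])
for t,b,x,y,z in(('knob',[(c[0],c[1],c[2],c[3],c[4]+.01,c[5]+.01) for c in BAR],.6558,-.0137,.02),('rack_mid',RACK,.534,-.016,.03)):
  for n,p in (('W',W),('S',S),('D',D)):
    m=mask(p,t,proj(p,[x,y,z])[0])
    if m is not None and m.sum()>100: print(t,n,m.sum(),fit([(p,m)],[x,y,7],b))
crop=np.hstack([cv2.resize(S['pixels'][170:260,190:310],None,fx=3,fy=3),cv2.resize(D['pixels'][180:270,260:390],None,fx=3,fy=3)])
cv2.imwrite('pics/c4.png',crop[:,:,::-1])
E
```

```text
[ 0.6561 -0.0132  0.1642] [ 0.40223517  0.12851483 -0.27531169]
knob W 5923.0 ([np.float64(0.6534801561342546), np.float64(-0.014085670019632122), np.float64(6.161816061209752)], np.float64(0.07464295625686646))
knob S 429.0 ([np.float64(0.6577129853275325), np.float64(-0.01056984994442733), np.float64(4.462069692208306)], np.float64(0.18214541673660278))
knob D 637.0 ([np.float64(0.6548976206216818), np.float64(-0.013590262262829856), np.float64(6.530993888629047)], np.float64(0.10820293426513672))
rack_mid W 3084.0 ([np.float64(0.5315985208798073), np.float64(-0.021048981265015268), np.float64(11.861999612602684)], np.float64(0.5226036310195923))
rack_mid S 655.0 ([np.float64(0.5358838894910214), np.float64(-0.017328119239131745), np.float64(10.868257532169261)], np.float64(0.04555577039718628))
rack_mid D 1081.0 ([np.float64(0.5306450430957704), np.float64(-0.017878096817107458), np.float64(10.35103259312654)], np.float64(0.03475993871688843))
```

View pics/w4.png

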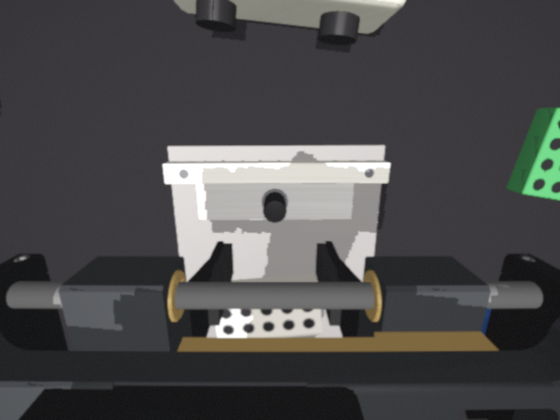

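View pics/c4.png

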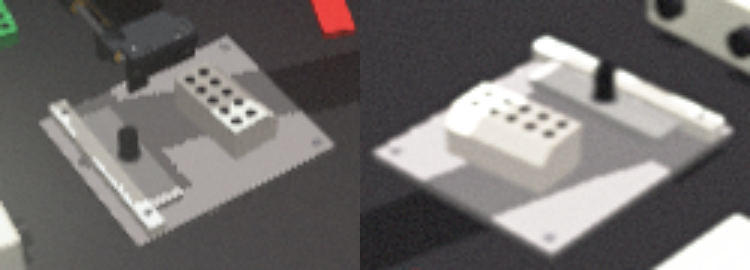

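The wrist and crop pictures show the bar lying flat at rows 183–219, directly against the fence, released and centred. The rack is clear of it at about (265,310). Next I tilt the tool behind the rack.

```bash
cat >> h.py <<'E'
F=T([.6758,-.0132,.01],[0,0,6.0])
def tilt(fx,fy,z,p=-45):  # tip-centre at fence (fx,fy), height z above bench
    M=F@T([fx,fy,z-.01],[180,p,0]); M[:3,3]-=.014*M[:3,2]; return M
def infence(): return (np.linalg.inv(F)@now())[:3,3]
E
python3 - <<'E'
from h import *
print(telemetry.get_obs()['qpos'])
A=now();B=tilt(-.215,.01,.12);C=tilt(-.215,.01,.05)
print(A[:3,3],B[:3,3],C[:3,3]);plan(A,B,12)
E
```

```text
[-30.17304237  24.80439349  38.24204413  88.60393697 -15.8136789
  72.14553092 -73.81402778]
[ 0.65645838 -0.0135168   0.16454482] [ 0.45108724 -0.02676318  0.12989949] [ 0.45108724 -0.02676318  0.05989949]
rows 12 dpos cm [-1.75  -0.066 -0.341] ang [ 0.0001  0.0655 -0.0003]
```

Call:
{"api": "drive_tool", "payload": {
  "angular": [
    [0,0.0655,0],
    [0,0.0655,0],
    [0,0.0655,0],
    [0,0.0655,0],
    [0,0.0655,0],
    [0,0.0655,0],
    [0,0,0],
    [0,0,0]
  ],
  "delta_pos": [
    [-1.75,-0.07,-0.34],
    [-1.75,-0.07,-0.34],
    [-1.75,-0.07,-0.34],
    [-1.75,-0.07,-0.34],
    [-1.75,-0.07,-0.34],
    [-1.75,-0.07,-0.34],
    [0,0,0],
    [0,0,0]
  ],
  "gripper": [6,6,6,6,6,6,6,6]
}}

```text
time_s: 13.8
tool_pos: [0.5503, -0.0199, 0.1685]
tool_rot: [-179.9, -22.6, 5.8]
force: [-0.2, -0.1, 0.3]
grip_width: 0.0601
grasp_force: 0.0
```

```bash
python3 - <<'E'
from h import *
o=telemetry.get_obs();print(o['qpos'],o['tool_pos'],o['tool_rot'],infence())
A=now()
for x in (-.215,-.205): plan(A,tilt(x,.01,.12),6)
E
```

```text
[-39.86064522  -9.6895743   38.20061804 122.37657838   5.87545854
  42.84225742 -88.60074514] [ 0.55027714 -0.01991465  0.16848162] [-179.89478992  -22.57339392    5.76610477] [-0.1255371   0.00644285  0.15848162]
rows 6 dpos cm [-1.757 -0.055 -0.332] ang [ 0.0001  0.0652 -0.0006]
rows 6 dpos cm [-1.614 -0.056 -0.243] ang [ 0.0001  0.0652 -0.0006]
```

```bash
python3 - <<'E'
from h import *
A=now();B=F@T([-.212,.01,.11],[180,0,0]);plan(A,B,8);print(B[:3,3])
E
```

```text
rows 8 dpos cm [-1.195 -0.042  0.356] ang [-0.0001 -0.0492 -0.0005]
[ 0.46391607 -0.02541482  0.12      ]
```

Call:
{"api": "drive_tool", "payload": {
  "angular": [
    [0,-0.0492,0],
    [0,-0.0492,0],
    [0,-0.0492,0],
    [0,-0.0492,0],
    [0,-0.0492,0],
    [0,-0.0492,0],
    [0,-0.0492,0],
    [0,-0.0492,0],
    [0,0,0],
    [0,0,0],
    [0,0,0],
    [0,0,0]
  ],
  "delta_pos": [
    [-1.2,-0.04,0.36],
    [-1.2,-0.04,0.36],
    [-1.2,-0.04,0.36],
    [-1.2,-0.04,0.36],
    [-1.2,-0.04,0.36],
    [-1.2,-0.04,0.36],
    [-1.2,-0.04,0.36],
    [-1.2,-0.04,0.36],
    [0,0,0],
    [0,0,0],
    [0,0,0],
    [0,0,0]
  ],
  "gripper": [6,6,6,6,6,6,6,6,6,6,6,6]
}}

```text
time_s: 15.0
tool_pos: [0.4644, -0.0256, 0.1196]
tool_rot: [-180.0, -0.0, 5.8]
force: [0.1, -0.5, -0.0]
grip_width: 0.0601
grasp_force: 0.0
```

```bash
python3 - <<'E'
from m import *
print(telemetry.get_obs()['qpos'],infence(),telemetry.get_obs()['tool_rot'])
W=cam('wrist')
m=mask(W,'rack_mid',proj(W,[.533,-.0175,.03])[0])
if m is not None:
    r=fit([(W,m)],[.533,-.0175,9],RACK);print(m.sum(),r, np.linalg.inv(F)@np.r_[r[0][:2],.01,1])
cv2.imwrite('pics/w5.png',W['pixels'][:,:,::-1])
E
```

```text
[-40.39334112   0.37059222  40.87054244 117.99636902  -0.28424796
  61.68340801 -83.5806114 ] [-0.21152283  0.00975172  0.10957817] [-1.79996718e+02 -4.08822221e-02  5.80812040e+00]
```

View pics/w5.png

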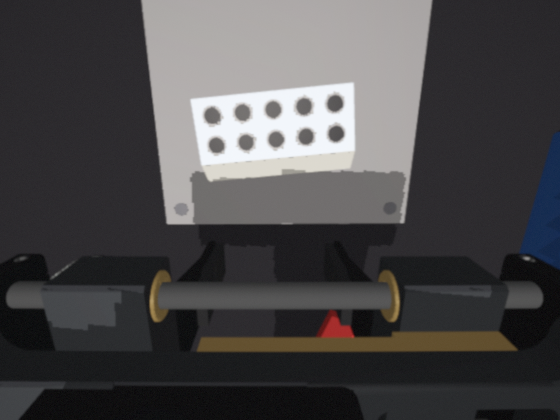

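The wrist picture shows the rack at about (275,130) with its slope facing the robot. It's nearly centred between the fingers, which are at columns 215 and 340, and the way down behind it is free.

Call:
{"api": "drive_tool", "payload": {
  "angular": [
    [0,0,0],
    [0,0,0],
    [0,0,0],
    [0,0,0],
    [0,0,0],
    [0,0,0],
    [0,0,0]
  ],
  "delta_pos": [
    [0,0,2],
    [0,0,3],
    [0,0,2],
    [0,0,1],
    [0,0,0.5],
    [0,0,0],
    [0,0,0]
  ],
  "gripper": [6,6,6,6,6,6,6]
}}

```text
time_s: 15.8
tool_pos: [0.4646, -0.0256, 0.0351]
tool_rot: [-180.0, -0.1, 5.8]
force: [0.1, -0.2, 0.2]
grip_width: 0.0602
grasp_force: 0.0
```

Call:
{"api": "drive_tool", "payload": {
  "angular": [
    [0,0,0],
    [0,0,0],
    [0,0,0],
    [0,0,0],
    [0,0,0],
    [0,0,0],
    [0,0,0],
    [0,0,0],
    [0,0,0],
    [0,0,0],
    [0,0,0],
    [0,0,0]
  ],
  "delta_pos": [
    [0.8,0,0],
    [0.8,0,0],
    [0.4,0,0],
    [0.4,0,0],
    [0.4,0,0],
    [0.4,0,0],
    [0.4,0,0],
    [0.4,0,0],
    [0.4,0,0],
    [0.4,0,0],
    [0,0,0],
    [0,0,0]
  ],
  "gripper": [6,6,6,6,6,6,6,6,6,6,6,6]
}}

```text
time_s: 17.0
tool_pos: [0.5121, -0.0208, 0.0344]
tool_rot: [180.0, -0.0, 5.8]
force: [-0.2, 0.3, -0.5]
grip_width: 0.0601
grasp_force: 0.0
```

Call:
{"api": "drive_tool", "payload": {
  "angular": [
    [0,0,0],
    [0,0,0],
    [0,0,0],
    [0,0,0],
    [0,0,0],
    [0,0,0],
    [0,0,0],
    [0,0,0],
    [0,0,0],
    [0,0,0],
    [0,0,0],
    [0,0,0],
    [0,0,0],
    [0,0,0],
    [0,0,0]
  ],
  "delta_pos": [
    [0.4,0,0],
    [0.4,0,0],
    [0.4,0,0],
    [0.4,0,0],
    [0.4,0,0],
    [0.4,0,0],
    [0.4,0,0],
    [0.4,0,0],
    [0.4,0,0],
    [0.3,0,0],
    [0.3,0,0],
    [0.3,0,0],
    [0.3,0,0],
    [0,0,0],
    [0,0,0]
  ],
  "gripper": [6,6,6,6,6,6,6,6,6,6,6,6,6,6,6]
}}

```text
time_s: 18.5
tool_pos: [0.5599, -0.0158, 0.0343]
tool_rot: [180.0, -0.0, 5.8]
force: [0.1, -0.4, -0.8]
grip_width: 0.0599
grasp_force: 0.0
```

Call:
{"api": "drive_tool", "payload": {
  "angular": [
    [0,0,0],
    [0,0,0],
    [0,0,0],
    [0,0,0],
    [0,0,0]
  ],
  "delta_pos": [
    [0.15,0,0],
    [0.15,0,0],
    [0.15,0,0],
    [0,0,0],
    [0,0,0]
  ],
  "gripper": [6,6,6,6,6]
}}

```text
time_s: 19.0
tool_pos: [0.564, -0.0154, 0.0342]
tool_rot: [180.0, 0.0, 5.8]
force: [-1.1, 0.0, -0.9]
grip_width: 0.06
grasp_force: 0.3
```

Call:
{"api": "drive_tool", "payload": {
  "angular": [
    [0,0,0],
    [0,0,0],
    [0,0,0],
    [0,0,0],
    [0,0,0]
  ],
  "delta_pos": [
    [0.1,0,0],
    [0.1,0,0],
    [0.05,0,0],
    [0,0,0],
    [0,0,0]
  ],
  "gripper": [6,6,6,6,6]
}}

```text
time_s: 19.5
tool_pos: [0.5648, -0.0154, 0.034]
tool_rot: [-180.0, 0.2, 5.8]
force: [-4.8, -1.0, 4.9]
grip_width: 0.06
grasp_force: 2.8
```

Call:
{"api": "drive_tool", "payload": {
  "angular": [
    [0,0,0],
    [0,0,0],
    [0,0,0],
    [0,0,0]
  ],
  "delta_pos": [
    [0.1,0,0],
    [0.1,0,0],
    [0,0,0],
    [0,0,0]
  ],
  "gripper": [6,6,6,6]
}}

```text
time_s: 19.9
tool_pos: [0.565, -0.0155, 0.0337]
tool_rot: [-179.9, 0.4, 5.8]
force: [-9.9, -1.1, 8.4]
grip_width: 0.06
grasp_force: 5.1
```

Call:
{"api": "drive_tool", "payload": {
  "angular": [
    [0,0,0],
    [0,0,0],
    [0,0,0],
    [0,0,0],
    [0,0,0],
    [0,0,0],
    [0,0,0]
  ],
  "delta_pos": [
    [-0.3,0,0],
    [-1.2,0,0],
    [-2,0,0],
    [-1,0,-3],
    [0,0,-3],
    [0,0,0],
    [0,0,0]
  ],
  "gripper": [6,6,6,6,6,6,6]
}}

```text
time_s: 20.6
tool_pos: [0.5241, -0.0192, 0.0949]
tool_rot: [-179.9, -0.1, 5.8]
force: [0.5, -0.2, -1.2]
grip_width: 0.06
grasp_force: 0.0
```

```bash
python3 - <<'E'
from m import *
print(telemetry.get_obs()['qpos'],infence(),telemetry.get_obs()['tool_rot'])
W=cam('wrist');S=cam('scene');D=cam('side')
for n,p in (('W',W),('S',S),('D',D)):
    m=mask(p,'rack_mid',proj(p,(F@[-.07,.01,.02,1])[:3])[0])
    if m is not None:
        r=fit([(p,m)],[.607,-.011,3],RACK);print(n,m.sum(),r[1],np.round((np.linalg.inv(F)@np.r_[r[0][:2],.01,1])[:2]*1e3,1),r[0][2]-6)
im=W['pixels'].copy(); cv2.imwrite('pics/w6.png',im[:,:,::-1])
E
```

```text
[-38.14433684  11.75766761  41.36842048 111.7858997   -9.08049827
  59.5271571  -76.93715047] [-0.15145211  0.00989881  0.08492659] [-1.79941109e+02 -1.34597395e-01  5.82364839e+00]
W 17919.0 0.017114579677581787 [-70.   6.] -0.20122806949007277
S 595.0 0.11834758520126343 [-67.7   6.7] 0.5716933215687403
D 859.0 0.21930545568466187 [-72.3   5.2] 1.0838804492226934
```

View pics/w6.png

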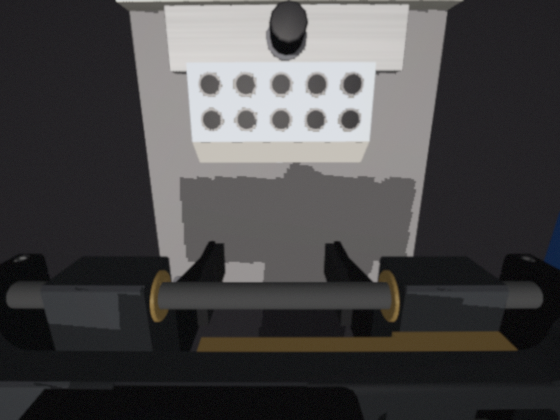

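The wrist picture shows the rack at (280,110), square and touching the bar at row 65. The fit gives x = −70 mm, y = 6 mm and 0.2° askew. Now I tilt the tool in stages.

```bash
python3 - <<'E'
from h import *
A=now();B=tilt(-.125,.006,.08,-24);plan(A,B,5)
E
```

```text
rows 5 dpos cm [0.435 0.07  0.083] ang [ 0.0002  0.0842 -0.0006]
```

Call:
{"api": "drive_tool", "payload": {
  "angular": [
    [0,0.084,0],
    [0,0.084,0],
    [0,0.084,0],
    [0,0.084,0],
    [0,0.084,0],
    [0,0,0],
    [0,0,0],
    [0,0,0]
  ],
  "delta_pos": [
    [0.43,0.07,0.08],
    [0.43,0.07,0.08],
    [0.43,0.07,0.08],
    [0.43,0.07,0.08],
    [0.43,0.07,0.08],
    [0,0,0],
    [0,0,0],
    [0,0,0]
  ],
  "gripper": [6,6,6,6,6,6,6,6]
}}

```text
time_s: 21.7
tool_pos: [0.5464, -0.0209, 0.0943]
tool_rot: [180.0, -24.0, 5.8]
force: [0.2, -0.3, 0.5]
grip_width: 0.0601
grasp_force: 0.0
```

```bash
python3 - <<'E'
from h import *
o=telemetry.get_obs();print(o['qpos'],o['tool_rot'],infence())
A=now();plan(A,tilt(-.120,.006,.075,-45),5);plan(A,tilt(-.120,.006,.075,-38),4)
E
```

```text
[-40.60930685  -4.10035222  41.33624104 128.52887589  -0.22876688
  30.69936323 -82.78157068] [179.95863368 -24.01095915   5.82921183] [-0.12953941  0.00590522  0.08433851]
rows 5 dpos cm [-0.108 -0.002  0.156] ang [ 0.0005  0.0733 -0.0005]
rows 4 dpos cm [-0.082 -0.002  0.193] ang [ 0.0006  0.061  -0.0006]
```

```bash
python3 - <<'E'
from h import *
plan(now(),tilt(-.1076,.006,.0494,-33),6)
E
```

```text
rows 6 dpos cm [-0.047 -0.002  0.601] ang [ 0.0004  0.0261 -0.0004]
```

Call:
{"api": "drive_tool", "payload": {
  "angular": [
    [0,0.026,0],
    [0,0.026,0],
    [0,0.026,0],
    [0,0.026,0],
    [0,0.026,0],
    [0,0.026,0],
    [0,0,0],
    [0,0,0],
    [0,0,0]
  ],
  "delta_pos": [
    [-0.05,0,0.6],
    [-0.05,0,0.6],
    [-0.05,0,0.6],
    [-0.05,0,0.6],
    [-0.05,0,0.6],
    [-0.05,0,0.6],
    [0,0,0],
    [0,0,0],
    [0,0,0]
  ],
  "gripper": [6,6,6,6,6,6,6,6,6]
}}

```text
time_s: 22.6
tool_pos: [0.5604, -0.0194, 0.0613]
tool_rot: [180.0, -33.0, 5.8]
force: [-0.5, 0.1, -0.7]
grip_width: 0.0599
grasp_force: 0.0
```

```bash
python3 - <<'E'
from h import *
o=telemetry.get_obs();print(o['qpos'],o['tool_rot'],infence())
A=now(); c=A@[.0095,0,.014,1]; print('corner fence',np.linalg.inv(F)@c)
d=F[:3,:3]@np.array([1,0,-1])/2**.5
print('dir in tool',A[:3,:3].T@d)
E
```

```text
[-43.26119202  -1.58024728  45.5785795  135.3675363  -14.9400683
  13.48587618 -67.9914533 ] [179.96676313 -32.99594537   5.84650131] [-0.11542091  0.00590071  0.05131657]
corner fence [-0.09982914  0.00585082  0.04474815  1.        ]
dir in tool [ 0.20797878 -0.00246178  0.97813024]
```

Call:
{"api": "drive_tool", "payload": {
  "angular": [
    [0,0,0],
    [0,0,0],
    [0,0,0],
    [0,0,0],
    [0,0,0],
    [0,0,0]
  ],
  "delta_pos": [
    [0.06,0,0.29],
    [0.06,0,0.29],
    [0.04,0,0.2],
    [0.02,0,0.1],
    [0.02,0,0.1],
    [0,0,0]
  ],
  "gripper": [6,6,6,6,6,6]
}}

```text
time_s: 23.2
tool_pos: [0.5667, -0.0187, 0.0537]
tool_rot: [-180.0, -33.0, 5.8]
force: [-0.3, -0.3, -0.3]
grip_width: 0.0597
grasp_force: 0.0
```

Call:
{"api": "drive_tool", "payload": {
  "angular": [
    [0,0,0],
    [0,0,0],
    [0,0,0]
  ],
  "delta_pos": [
    [0.02,0,0.1],
    [0.02,0,0.1],
    [0,0,0]
  ],
  "gripper": [6,6,6]
}}

```text
time_s: 23.5
tool_pos: [0.5677, -0.0186, 0.0528]
tool_rot: [-179.8, -33.0, 5.7]
force: [-22.6, -2.5, 25.9]
grip_width: 0.0601
grasp_force: 17.4
```

Call:
{"api": "drive_tool", "payload": {
  "angular": [
    [0,0,0],
    [0,0,0],
    [0,0,0],
    [0,0,0],
    [0,0,0]
  ],
  "delta_pos": [
    [-0.01,0,-0.04],
    [0,0,0],
    [0,0,0],
    [0,0,0],
    [0,0,0]
  ],
  "gripper": [6,6,6,6,6]
}}

```text
time_s: 24.0
tool_pos: [0.5675, -0.0187, 0.0529]
tool_rot: [-179.9, -33.0, 5.7]
force: [-14.7, -1.9, 16.6]
grip_width: 0.0598
grasp_force: 11.1
```

Call:
{"api": "drive_tool", "payload": {
  "angular": [
    [0,0,0],
    [0,0,0],
    [0,0,0],
    [0,0,0],
    [0,0,0],
    [0,0,0],
    [0,0,0],
    [0,0,0]
  ],
  "delta_pos": [
    [0,0,0],
    [0,0,0],
    [0,0,0],
    [0,0,0],
    [0,0,0],
    [0,0,0],
    [0,0,0],
    [0,0,0]
  ],
  "gripper": [6,6,6,6,6,6,6,6]
}}

```text
time_s: 24.8
tool_pos: [0.5675, -0.0187, 0.0529]
tool_rot: [-179.9, -33.0, 5.7]
force: [-14.2, -1.8, 17.0]
grip_width: 0.0599
grasp_force: 11.1
```

```bash
python3 - <<'E'
from m import *
W=cam('wrist');D=cam('side')
m=mask(W,'rack_mid',proj(W,(F@[-.07,.006,.02,1])[:3])[0])
if m is not None:
    r=fit([(W,m)],[.607,-.011,3],RACK);print(m.sum(),r[1],np.round((np.linalg.inv(F)@np.r_[r[0][:2],.01,1])[:2]*1e3,1),r[0][2]-6)
im=np.hstack([cv2.resize(W['pixels'],(440,330)),cv2.resize(D['pixels'][180:270,260:358],(359,330))])
cv2.imwrite('pics/w7.png',im[:,:,::-1])
E
```

```text
18878.0 0.05887120962142944 [-70.    5.9] 0.27182382374707803
```

View pics/w7.png

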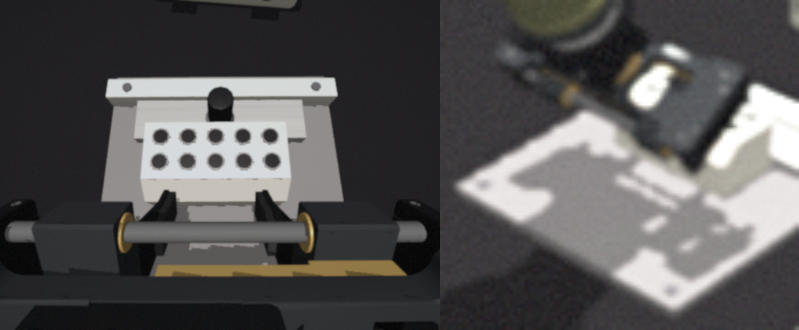

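The picture shows the bar flush on the fence (around (220,115)), the rack square against it (215,150), and both fingertips bearing on the slope at (165,198) and (268,198). The force is steady at about 22 N, so I hand in.

```bash
python3 -c "
from cell import env
print(env.sign_off())"
```

```text
the job is handed in; nothing more can be done
None
```

I handed the job in at about 25 s: the bar is released flush on the fence, the rack is square against it, and the fingers are holding it with a steady diagonal push of about 22 N; the hand-in returned no verdict.

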